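Set the ratchet to tighten and nip up the monitor-arm mount

ROBOT

A 7-joint arm with a two-finger parallel gripper is mounted at the origin on the work surface. World frame = base frame: x ahead of the robot, y to its left, z up, the work surface at z = 0. Lengths are in m, angles in rad, forces in N, time in s.
With the tool pointing down it reaches from about 0.425 to 0.925 m from the base axis. Payload 6.8 kg.
Tool frame: the origin (TCP) lies at the very end of the fingers, on their centre line; the grasp point (between the pads) lies 19 mm behind it; y points along the fingers, x is the direction in which the jaws open and shut, and the axes are right-handed (so a half turn about y gives the same grasp; the last joint's range is limited). The gripper opens to 85 mm and grips with 20 to 120 N. Pads are 22 mm wide; open, the fingers measure 114 mm over their backs; the gripper's body (76 mm by 85 mm) begins 54 mm behind the grasp point. The pads swing forward as they close: fully open they stand 13 mm farther back than shut.
Start: joints at [1.036, 0.477, 0.022, 1.555, -0.011, 1.109, -0.083], TCP at [0.279, -0.614, 0.231] pointing down, gripper open.
Joint ranges: [-2.96, 2.96], [-0.34, 2.1], [-1.41, 1.46], [0.24, 2.44], [-1.37, 4.51], [0.17, 1.92], [-2.96, 2.96]. Speed limits (rad/s): [2.39, 2.39, 3.14, 3.14, 3.14, 3.14, 3.14].

INTERFACE

Orientations are given as a rotation vector (axis times angle).
In Python, from plant import arm gives the robot as it stands. Calls block until the motion is done:
- arm.move_pose(position, orientation): joint-space move of the TCP to a pose.
- arm.move_linear(position, attitude=None, v=0.15, contact_N=None): straight line of the TCP; attitude=None keeps the orientation; v is the mean speed in m/s. With contact_N (N) it stops when the force on the tool has changed by that much, and returns True; else False.
- arm.goto_joints(angles): joint-space move.
- arm.command_gripper(opening): finger opening in m; the grip force is fixed at half the most; returns when the fingers have stopped.
- arm.pause(seconds).
- arm.ik(position, orientation): joint angles nearest the present ones, or None.
- arm.camera(name): name is "scene" or "top" or "wrist"; returns a dict with "pixels" (400x640x3 uint8, red, green, blue), "camera_matrix" (3x3 intrinsics, pixels), "xyz" and "rotation" of the camera in the world. Camera axes: x right, y up, looking along -z (the intrinsics and any distortion apply to the point x, -y, -z); pixel columns grow to the right and rows downward; lengths in m; the calibration is good to about 2 mm. A picture is of the moment at which its call begins. There is no depth.
A pose or a line that the arm cannot do raises arm.Unreachable and nothing moves.
- arm.sign_off(): hands the job in, once; it reports no verdict.
Readings, each from a call of its own:
- arm.current_time(): time.
- arm.current_joint_positions(): joint angles.
- arm.current_qd(): joint speeds.
- arm.current_effort(): joint torques, N m.
- arm.current_position(): TCP position.
- arm.current_ee_rot(): TCP orientation.
- arm.current_contact_force(): force on the tool from outside, world axes, zero at the start.
- arm.current_wrist_torque(): the same for the moment, N m.
- arm.current_width(): finger opening in m.
Only numpy, scipy, OpenCV 4.12 (cv2) and the standard library are available. Lean on these libraries where they do the work, as an engineer would, in place of code of your own. Each camera call takes 0.05 s, during which the arm holds its last target. There are 200 camera calls.

TASK

The steel mount for a monitor arm stands on the desk with a ratchet wrench on its upright bolt, but the wrench is set to undo. Flip the small pawl lever on top of the wrench across to its tightening side, then swing the handle clockwise (seen from above) to run the bolt down until you feel it come up snug, give it about 20 degrees more and stop there; do not overtighten. Let go of the wrench, and leave the other things on the desk where they are.

Things in the scene. Friction and masses are not known exactly. Their poses are not given: they have to be found in the camera images.
- ratchet: Steel ratchet wrench lying level, held on the upright bolt; can only turn about it. Origin on the bolt's axis at desk height; x axis along the handle outwards, z up. Round head 48 mm across, z 30-52 mm; neck 30 mm wide to 59 mm out, top z 51 mm; shaft 16 mm thick, then dark round grip 24 mm thick 100-210 mm out, both centred at z 41 mm, only desk beneath beyond 90 mm. It stays where it is left.
- handle_grip (a point): Middle of the grip: on the handle's axis, 145 mm from the bolt's axis, z 41 mm. Set to tighten, clockwise swings turn the bolt (after up to 0.45 rad lost motion) and anticlockwise swings click freely; set to undo, the other way round. Torque on the handle: clicking or lost motion about 0.2 N m, running the bolt down 0.45 N m, from snug on about 1.4 N m (10 N at this point).
- pawl_tip (a point): Point on the pawl lever 27 mm from its pivot, z 62 mm. The lever is a dark upright tab on the wrench's neck, 30 mm long, 8 mm thick, z 54-70 mm. Its upright pivot lies on the handle's axis 40 mm from the bolt's axis; the tab points from there outwards along the handle, slanted to one side. x axis along the tab, outwards.
- pawl (a joint): Angle of the pawl lever from the handle's axis, rad, -0.45 to 0.45, positive clockwise from above. Negative (tip slanted to the handle's anticlockwise side): undo. Positive (tip to the clockwise side): tighten; it may then rest anywhere from 0.2 to 0.45. Starts near -0.45. A spring snaps it to either side from the middle; about 1.2 N at the tip pushes it over, more than 2.5 N may turn the whole wrench.
- washer_tab (a point): Outer end of the small tab on the flat steel washer (58 mm across, top z 18 mm) under the bolt head, 36 mm from the bolt's axis. The washer stays put while the bolt runs down freely (0.2 to 1.5 rad of bolt travel, unknown beforehand); once snug it is dragged round with the bolt, so its travel shows the turn past snug.
- mount: Fixed dark steel base plate 115 x 125 mm, 14 mm thick, with an upright aluminium pole stub 35 mm thick and 130 mm tall. Origin at desk height on the bolt's axis; the plate's middle is at (-12, -12) mm and the pole at (-42, -44) mm in its frame.
- mug: White mug, 80 mm wide, 95 mm tall, upright; origin at the middle of its underside. Bystander.
- mouse: Black computer mouse, 110 x 60 mm, 34 mm tall; origin at the middle of its underside. Bystander.
- stapler: Grey and black stapler, 150 x 36 mm, 50 mm tall; origin at the middle of its underside. Bystander.
- screw_tray: Grey shallow parts tray, 100 x 140 mm, 25 mm tall; origin at the middle of its underside. Bystander.

How it is judged:
On the way, in this order (a step that is already met when the one before it is completed fails the run):
1. the pawl lever is flipped to the tightening side, before the washer has been dragged (value of joint pawl above 0.12 rad and distance of washer_tab from where it was at the start of the episode below 0.003 m), for 0.2 s.
2. the bolt is turned past snug, dragging the washer at least 8 degrees, with the pawl set to tighten (value of joint pawl above 0.12 rad and distance of washer_tab from where it was at the start of the episode above 0.005 m), for 0.1 s.
At the end, for the whole second after the job is handed in: The pawl lever is on its tightening side (above 0.12 rad), the bolt has been turned between 8 and 32 degrees past snug (washer tab 5 to 20 mm from where it was), the wrench is at rest, and the bystanders are within 30 mm of where they stood (all of step 2 and distance of washer_tab from where it was at the start of the episode below 0.02 m and angular speed of ratchet below 0.1 rad/s and distance of each of mug, mouse, stapler, screw_tray from where it was at the start of the episode below 0.03 m); the robot touches nothing.
It fails at once if overtightened: the washer is dragged more than 32 degrees (distance of washer_tab from where it was at the start of the episode above 0.02 m).
It fails at once if a bystander is pushed more than 30 mm (distance of any of mug, mouse, stapler, screw_tray from where it was at the start of the episode above 0.03 m).
It also fails if it takes over 61 s, if anything falls off the work surface, if the arm or the gripper's body presses on something with over 40 N, if the wrist force passes 120 N, or if a joint passes its speed limit or range.

## Working session

There is one attempt and no reset: what is moved stays moved. The work goes in short steps, each a Python script; the robot and the scene stay as the last script left them, time stands still between calls to the robot, and variables do not carry over. Pictures are saved under pics/ and viewed, about 8 in all and at most 12, crops included, and the job is handed in when it is done.

```bash
ls; mkdir -p pics
cat > h.py <<'E'
import numpy as np, cv2
from plant import arm
def shot(n,f=None):
    c=arm.camera(n)
    if f: cv2.imwrite('pics/'+f,c['pixels'][:,:,::-1])
    return c
def ray(c,u,v,z):
    K=c['camera_matrix']; d=np.linalg.inv(K)@[u,v,1]; d=np.array([d[0],-d[1],-d[2]])
    R=np.array(c['rotation']); 
    d=R@d; o=np.array(c['xyz']); return o+d*(z-o[2])/d[2]
def proj(c,p):
    R=np.array(c['rotation']); q=R.T@(np.array(p)-c['xyz']); q=np.array([q[0],-q[1],-q[2]]); w=c['camera_matrix']@q; return w[:2]/w[2]
E
python3 - <<'E'
from h import *
import pickle
for n in ('top','scene'):
    c=shot(n,n+'0.png'); print(n,c['xyz'],np.array(c['rotation']).tolist(),c['camera_matrix'],[k for k in c]); pickle.dump(c,open(n+'0.pkl','wb'))
print(arm.current_time(),arm.current_ee_rot())
E
```

```text
pics
top [ 0.30240022 -0.0292838   1.14835587] [0.15688971764098694, -0.11879825068673608, -1.545944849201332] [[412.89604829   0.         320.85242016]
 [  0.         412.89604829 200.72496444]
 [  0.           0.           1.        ]] ['pixels', 'camera_matrix', 'xyz', 'rotation']
scene [ 1.29682974 -0.1565568   1.18612902] [0.5185129104972322, 0.4490219911565704, 1.3516911281301693] [[486.33146707   0.         329.25149296]
 [  0.         486.33146707 192.65982815]
 [  0.           0.           1.        ]] ['pixels', 'camera_matrix', 'xyz', 'rotation']
0.1 [-1.38060411  0.89036066 -0.88805189]
```

View pics/top0.png

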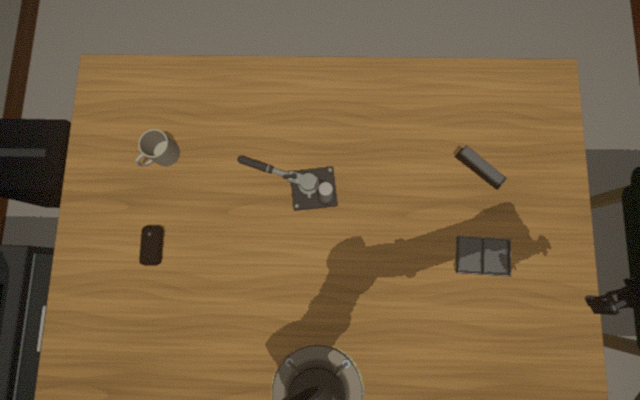

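View pics/scene0.png

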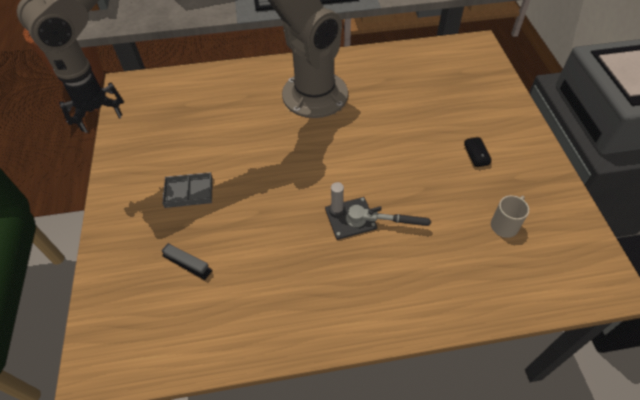

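The top view shows the ratchet head at about (308,183) with the handle running to (240,158). The mug, mouse, stapler and tray are all well clear of it. I'll locate it from crops next.

```bash
sed -i 's/R=np.array(c\[.rotation.\])/R=cv2.Rodrigues(np.array(c["rotation"],float))[0]/' h.py
python3 - <<'E'
from h import *
import pickle
t=pickle.load(open('top0.pkl','rb'));s=pickle.load(open('scene0.pkl','rb'))
a=cv2.resize(t['pixels'][145:220,230:345],None,fx=6,fy=6,interpolation=2)[:,:,::-1]
b=cv2.resize(s['pixels'][175:245,320:435],None,fx=6,fy=6,interpolation=2)[:,:,::-1]
a=np.vstack([a[:300],b[:300]]) if 0 else a
cv2.imwrite('pics/c1.png',np.clip(a*1.6,0,255))
for n,u,v in (('head',308,183),('gripend',240,158),('gripin',271,169)): print(n,ray(t,u,v,.041))
print(ray(s,358,214,.05),ray(s,428,221,.041))
print(cv2.Rodrigues(np.array(arm.current_ee_rot()))[0].round(3))
E
```

```text
head [0.54793369 0.03637321 0.041     ]
gripend [0.61596655 0.22814773 0.041     ]
gripin [0.58583415 0.14006761 0.041     ]
[0.56102986 0.04010129 0.05      ] [0.6115866 0.2296421 0.041    ]
[[ 0.414 -0.001  0.91 ]
 [-0.91   0.001  0.414]
 [-0.002 -1.    -0.   ]][ WARN:0@0.655] global loadsave.cpp:1063 imwrite_ Unsupported depth image for selected encoder is fallbacked to CV_8U.
```

View pics/c1.png

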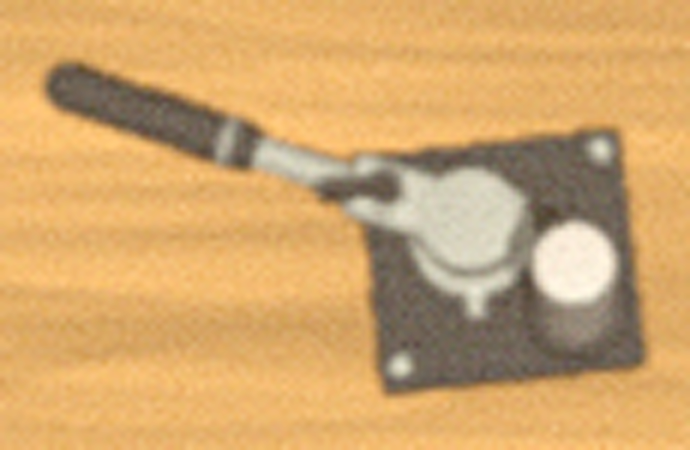

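Crop: the head centre is at about (308,181), the pawl pivot at (295,176) and its tip at (283,176), slanted anticlockwise. The washer tab points towards the base. Next I'll hover for a close look with the wrist camera.

```bash
cat >> h.py <<'E'
def att(a):  # tool down, jaw axis x at azimuth a
    x=np.array([np.cos(a),np.sin(a),0]); y=np.array([0,0,-1.]); z=np.cross(x,y)
    return cv2.Rodrigues(np.stack([x,y,z],1))[0].ravel()
E
python3 - <<'E'
from h import *
import pickle
arm.move_pose([.575,.10,.28],att(np.radians(70)))
arm.command_gripper(0)
c=shot('wrist','w1.png'); pickle.dump(c,open('w1.pkl','wb'))
print(arm.current_time(),arm.current_joint_positions(),c['xyz'],arm.current_position(),arm.current_contact_force())
B=np.array([.552,.036])
for a in range(75,-80,-25):
    a=np.radians(a); p=B+.145*np.array([np.cos(a),np.sin(a)])+.023*np.array([-np.sin(a),np.cos(a)])
    q=arm.ik([*p,.035],att(a)); print(np.degrees(a),None if q is None else np.round(q,2))
E
```

```text
3.65 [ 0.3161423   0.38195536 -0.77058614  1.68296283  0.2831962   1.1921665
  0.69742893] [0.50501065 0.12629799 0.42245193] [0.57500566 0.1000072  0.28001052] [-0.65905662 -0.38606676  0.1074477 ]
75.0 [ 0.06  0.69 -0.64  1.85  0.56  0.79  0.43]
50.0 [ 0.06  0.73 -0.57  1.73  0.51  0.84  0.12]
25.0 [ 0.07  0.76 -0.49  1.64  0.44  0.86 -0.16]
0.0 [ 0.08  0.76 -0.39  1.6   0.35  0.85 -0.44]
-25.0 [ 0.12  0.74 -0.3   1.62  0.27  0.82 -0.73]
-50.0 [ 0.14  0.69 -0.21  1.7   0.19  0.77 -1.03]
-75.0 [ 0.16  0.63 -0.13  1.82  0.12  0.7  -1.35]
```

View pics/w1.png

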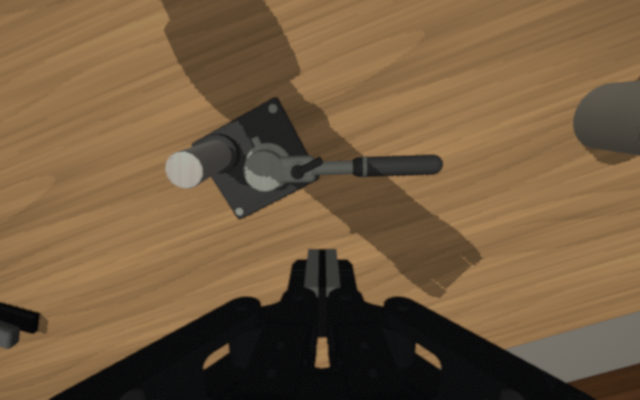

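Wrist view: head centre at (265,167), grip end at (441,164), pawl pivot at (298,171) with its tip at (320,160), and the washer tab at (255,141). The closed fingertips are at about (322,250).

Run:
```python
from h import *
import pickle
c=pickle.load(open('w1.pkl','rb'));t=pickle.load(open('top0.pkl','rb'))
for n,u,v,z in (('head',265,167,.052),('end',439,164,.041),('gripin',358,167,.041),('pivot',298,171,.07),('tip',320,160,.07),('tab',254,140,.018)): print(n,ray(c,u,v,z).round(4))
for n,u,v,z in (('head',308,181.2,.052),('end',238.7,158.3,.041),('tab',230+475/6,145+315/6,.018)): print('top',n,ray(t,u,v,z).round(4))
print(proj(c,[.575,.1,.28]))
cv2.imwrite('pics/w1c.png',np.clip(cv2.resize(c['pixels'][125:205,225:350],None,fx=6,fy=6,interpolation=2)[:,:,::-1].astype(float)*1.7,0,255).astype('uint8'))
```

```text
head [0.5466 0.0419 0.052 ]
end [0.6147 0.234  0.041 ]
gripin [0.5854 0.1429 0.041 ]
pivot [0.561  0.0784 0.07  ]
tip [0.5579 0.1052 0.07  ]
tab [0.515  0.0345 0.018 ]
top head [0.5505 0.0359 0.052 ]
top end [0.615  0.2317 0.041 ]
top tab [0.5117 0.0333 0.018 ]
[319.92124817 266.15659872]
```

View pics/w1c.png

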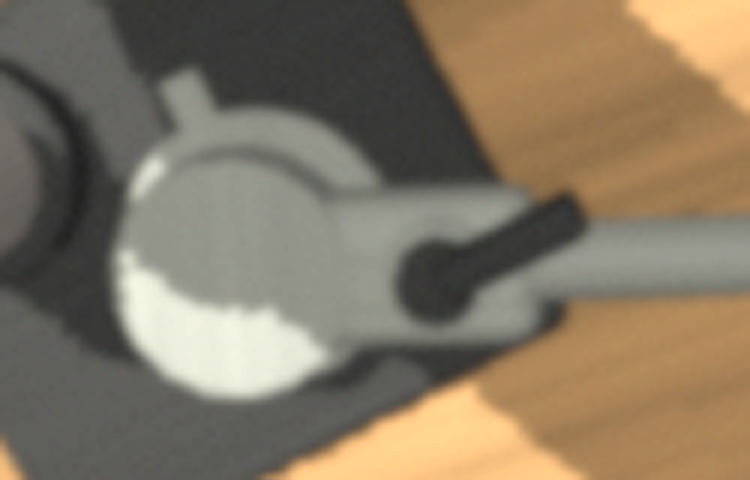

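```bash
cat >> h.py <<'E'
B=np.array([.550,.038]); A0=np.radians(71.7)
def pt(a,r,n,z):
    return np.array([*(B+r*np.array([np.cos(a),np.sin(a)])+n*np.array([-np.sin(a),np.cos(a)])),z])
E
python3 - <<'E'
from h import *
import pickle
arm.move_pose(pt(A0,.072,.042,.12),att(A0))
arm.move_linear(pt(A0,.072,.042,.058),v=.1)
f0=arm.current_contact_force()
for n in (.03,.024,.018,.014,.010):
    hit=arm.move_linear(pt(A0,.072,n,.058),v=.04,contact_N=4)
    print(n,hit,(arm.current_contact_force()-f0).round(2))
    if hit: break
arm.move_linear(pt(A0,.072,.042,.058),v=.1)
arm.move_linear(pt(A0,.1,.06,.14),v=.15)
c=shot('wrist','w2.png'); pickle.dump(c,open('w2.pkl','wb'))
print(arm.current_time())
E
```

```text
0.03 False [ 0.7   0.24 -1.28]
0.024 True [ 0.24  1.22 -1.32]
6.9417
```

View pics/w2.png

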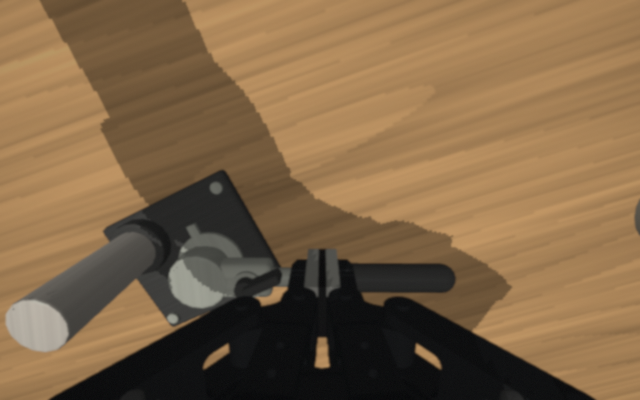

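The pawl is unchanged: its tip is still on the upper, anticlockwise side at (278,272). The stop was force noise, so I'll repeat in short steps and check the settled force after each.

Run:
```python
from h import *
import pickle
arm.move_linear(pt(A0,.072,.042,.058),v=.15)
arm.pause(.2)
N=pt(A0,0,1,0)-pt(A0,0,0,0)
f0=arm.current_contact_force()
for n in (.028,.022,.018,.014,.010):
    arm.move_linear(pt(A0,.072,n,.058),v=.04); arm.pause(.15)
    d=arm.current_contact_force()-f0
    print(n,d.round(2),(d@N).round(2),(arm.current_position()-pt(A0,.072,n,.058)).round(4))
    if d@N>5: break
arm.move_linear(pt(A0,.072,.05,.058),v=.15)
arm.move_linear(pt(A0,.12,.10,.14),v=.2)
c=shot('wrist','w3.png'); pickle.dump(c,open('w3.pkl','wb'))
print(arm.current_time())
```

```text
0.028 [-0.88  0.65  0.26] 1.04 [-0.0002  0.     -0.0001]
0.022 [-2.95  5.14 -0.19] 4.41 [-0.0003  0.001   0.    ]
0.018 [-0.51  6.66 -1.97] 2.58 [-0.      0.0017  0.0001]
0.014 [-0.18  8.37 -2.33] 2.8 [0.0004 0.0023 0.0003]
0.01 [ 0.    7.75 -2.23] 2.43 [0.0004 0.0027 0.0003]
11.3333
```

View pics/w3.png

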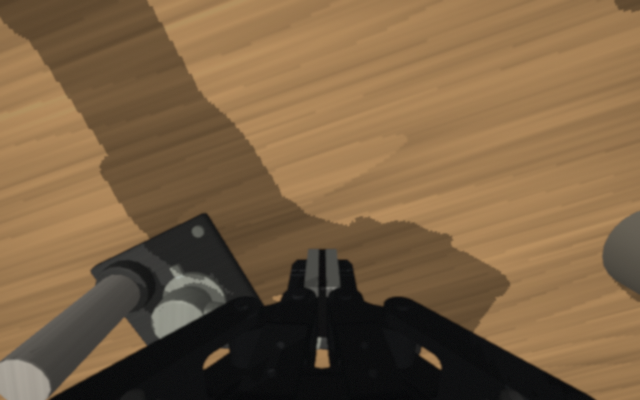

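This view misses the lever because the gripper hides it. The sideways +y force suggests the lever tip slid along the finger's flank. I'll look from the other side.

Run:
```python
from h import *
import pickle
arm.move_linear(pt(A0,.06,-.01,.22),v=.3)
c=shot('wrist','w4.png'); pickle.dump(c,open('w4.pkl','wb'))
u,v=proj(c,pt(A0,.055,0,.06)).astype(int); print(u,v)
v=max(v,60);u=max(u,80)
cr=c['pixels'][v-60:v+60,u-80:u+80]
cv2.imwrite('pics/w4c.png',np.clip(cv2.resize(cr,None,fx=5,fy=5,interpolation=2)[:,:,::-1].astype(float)*1.7,0,255).astype('uint8'))
print(arm.current_time())
```

```text
316 177
12.025
```

View pics/w4c.png

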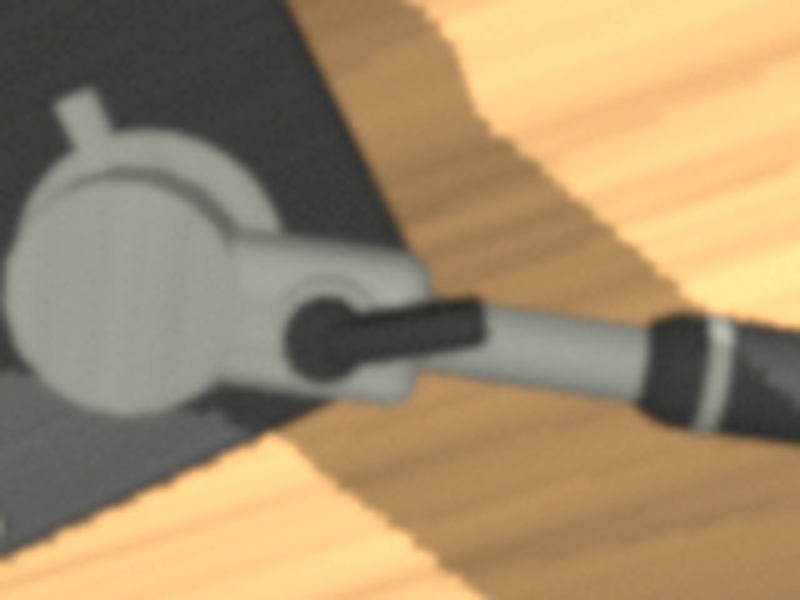

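The handle has turned slightly clockwise, and the lever is still on the anticlockwise side, wedged against the finger flank. I'll measure the new handle angle and push closer to the tip from a smaller radius.

Run:
```python
from h import *
import pickle
c=pickle.load(open('w4.pkl','rb'))
f=lambda x,y,z: ray(c,x/5+236,y/5+117,z)
h=f(130,295,.052);g=f(712,372,.041);p=f(322,340,.07);t=f(484,318,.07);print(h,g,p,t)
a=np.arctan2(*(g-h)[[1,0]]);b=np.arctan2(*(t-p)[[1,0]]);ap=np.arctan2(*(p[:2]-h[:2])[::-1]);print(np.degrees([a,b,ap]))
arm.move_linear(pt(a,.062,-.01,.22),v=.3) if 0 else None
arm.move_linear(pt(a,.062,.045,.12),v=.25)
arm.move_pose(pt(a,.062,.045,.058),att(a)); arm.pause(.2)
N=pt(a,0,1,0)-pt(a,0,0,0)
f0=arm.current_contact_force()
for n in (.024,.018,.015,.012,.009):
    arm.move_linear(pt(a,.062,n,.058),v=.04); arm.pause(.12)
    d=arm.current_contact_force()-f0
    print(n,d.round(2),(d@N).round(2))
    if np.linalg.norm(d)>7: break
arm.move_linear(pt(a,.062,.04,.058),v=.15)
arm.move_linear(pt(a,.062,.03,.12),v=.3)
arm.move_linear(pt(a,.06,-.01,.22),v=.3)
c=shot('wrist','w5.png'); pickle.dump(c,open('w5.pkl','wb'))
u,v=proj(c,pt(a,.055,0,.06)).astype(int); print(u,v)
cr=c['pixels'][v-60:v+60,u-80:u+80]
cv2.imwrite('pics/w5c.png',np.clip(cv2.resize(cr,None,fx=5,fy=5,interpolation=2)[:,:,::-1].astype(float)*1.7,0,255).astype('uint8'))
print(arm.current_time())
```

```text
[0.55055825 0.0400059  0.052     ] [0.60411574 0.14386985 0.041     ] [0.56700404 0.07480876 0.07      ] [0.57242575 0.10434222 0.07      ]
[62.72208624 79.59753907 64.70733187]
0.024 [-0.94  1.41 -0.62] 1.48
0.018 [-0.47  1.44 -0.72] 1.07
0.015 [-0.56  1.14 -1.03] 1.02
0.012 [-0.12  0.31 -0.05] 0.25
0.009 [ 0.31  0.51 -0.32] -0.04
316 176
16.7583
```

View pics/w5c.png

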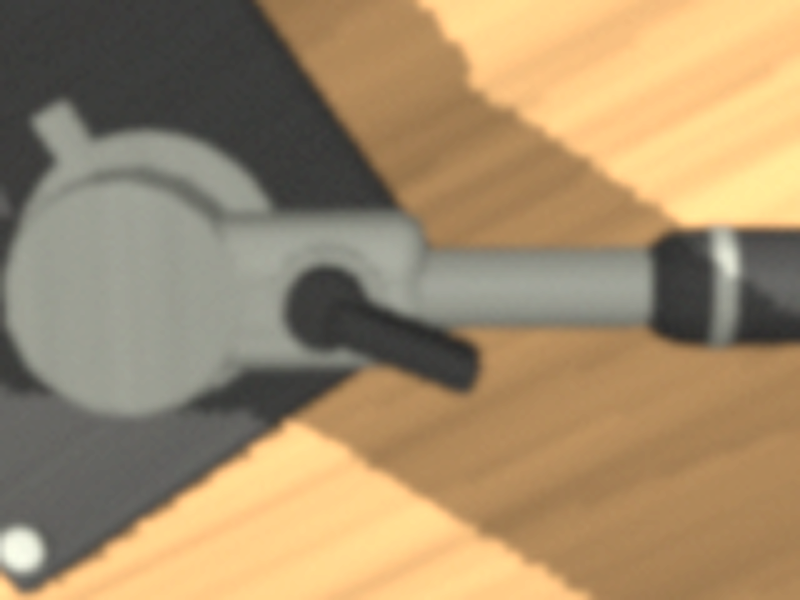

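The pawl is now on the clockwise (tighten) side and the handle is at about 63°. Next I'll swing the grip clockwise in small arc steps and watch the tangential force for snug.

```bash
cat > swing.py <<'E'
from h import *
import pickle,sys
a=np.radians(62.7); R=.145
arm.move_pose(pt(a,R,.05,.09),att(a))
arm.move_linear(pt(a,R,.05,.03),v=.12); arm.pause(.15)
f0=arm.current_contact_force()
arm.move_linear(pt(a,R,.025,.03),v=.08)
def state(cmd):
    F=np.mean([arm.current_contact_force() for _ in range(3)],0)-f0
    n=np.array([-np.sin(cmd),np.cos(cmd)]); p=arm.current_position()[:2]-B
    return F[:2]@n, F[:2]@[np.cos(cmd),np.sin(cmd)], np.arctan2(p[1],p[0])-np.arctan2(.023,R)
log=[];snug=None;step=np.radians(4)
while a>np.radians(-72):
    a-=step
    arm.move_linear(pt(a,R,.023,.03),att(a),v=.07); arm.pause(.06)
    t,r,th=state(a); log.append((round(np.degrees(a),1),round(np.degrees(th),1),round(t,1),round(r,1)))
    if snug is None and t>6.5:
        snug=log[-2][1]; step=np.radians(2)
    if snug is not None and t<5 and len(log)>1 and log[-2][2]<5: snug=None; step=np.radians(4)
    if snug is not None and snug-np.degrees(th)>17: break
    if arm.current_time()>45 or t>25: print('abort'); break
print(log); print('snug',snug,arm.current_time())
arm.move_linear(pt(a,R,.05,.03),v=.1)
arm.move_linear(pt(a,R,.05,.12),v=.25)
arm.move_linear(pt(a,.06,-.01,.22),v=.3)
c=shot('wrist','w6.png'); pickle.dump((c,a),open('w6.pkl','wb'))
print(arm.current_time())
E
python3 swing.py
```

```text
[(np.float64(58.7), np.float64(58.9), np.float64(1.2), np.float64(0.4)), (np.float64(54.7), np.float64(54.8), np.float64(0.2), np.float64(0.9)), (np.float64(50.7), np.float64(50.8), np.float64(-0.4), np.float64(0.2)), (np.float64(46.7), np.float64(46.7), np.float64(0.8), np.float64(1.1)), (np.float64(42.7), np.float64(42.7), np.float64(1.3), np.float64(0.5)), (np.float64(38.7), np.float64(38.6), np.float64(0.2), np.float64(1.0)), (np.float64(34.7), np.float64(34.8), np.float64(3.0), np.float64(0.0)), (np.float64(30.7), np.float64(31.6), np.float64(6.1), np.float64(-0.3)), (np.float64(26.7), np.float64(27.8), np.float64(6.8), np.float64(-0.3)), (np.float64(24.7), np.float64(26.0), np.float64(8.0), np.float64(-1.4)), (np.float64(22.7), np.float64(24.1), np.float64(8.0), np.float64(-0.8)), (np.float64(20.7), np.float64(22.1), np.float64(7.6), np.float64(-0.5)), (np.float64(18.7), np.float64(20.2), np.float64(7.0), np.float64(-0.6)), (np.float64(16.7), np.float64(18.2), np.float64(7.5), np.float64(-0.3)), (np.float64(14.7), np.float64(16.2), np.float64(8.3), np.float64(0.0)), (np.float64(12.7), np.float64(14.2), np.float64(7.8), np.float64(0.0))]
snug 31.6 24.1333
25.7417
```

View pics/w6.png

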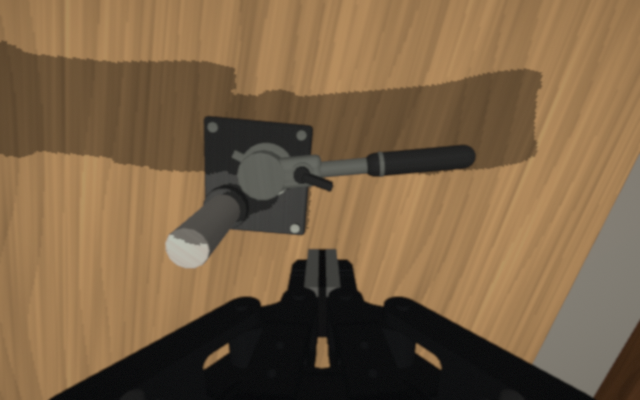

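The lever is still on the tighten side, the handle is at about 17° and the washer tab at about (236,155) has moved. I'll zoom in to measure its travel.

Run:
```python
from h import *
import pickle
c,a=pickle.load(open('w6.pkl','rb'));c5=pickle.load(open('w5.pkl','rb'))
o=[]
for cc in (c5,c):
    u,v=proj(cc,[*B,.018]).astype(int);print(u,v)
    o.append(np.clip(cv2.resize(cc['pixels'][v-40:v+35,u-40:u+40],None,fx=5,fy=5,interpolation=2)[:,:,::-1].astype(float)*2,0,255).astype('uint8'))
cv2.imwrite('pics/w6c.png',np.hstack(o))
```

```text
265 168
265 169
```

View pics/w6c.png

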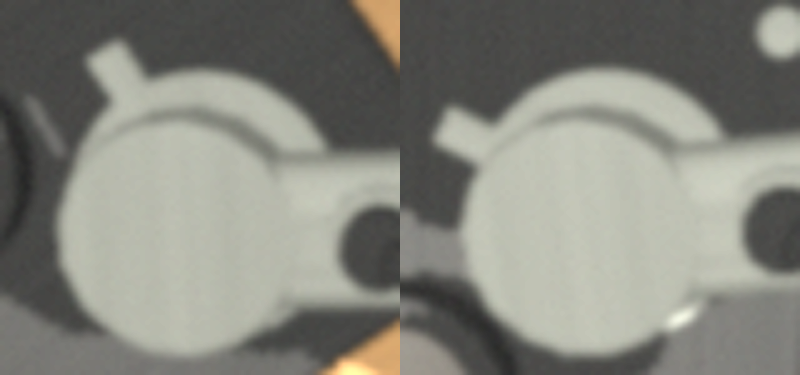

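Zoom: the tab end is at full-frame (246.2,138.0) before and (233.8,154.4) after. In the mug and tray direction nothing was touched.

Run:
```python
from h import *
import pickle
c,a=pickle.load(open('w6.pkl','rb'));c5=pickle.load(open('w5.pkl','rb'))
e0=ray(c5,246.2,138,.018);e1=ray(c,233.8,154.4,.018)
an=[]
for e in (e0,e1):
    d=e[:2]-B; an.append(np.degrees(np.arctan2(d[1],d[0])));print(e,np.hypot(*d))
b0=ray(c5,225+26,128+18.4,.018);b1=ray(c,225+16.4,129+30,.018)
dirs=[np.degrees(np.arctan2(*(e-b)[[1,0]])) for e,b in((e0,b0),(e1,b1))]
print(an,an[0]%360-an[1]%360,dirs,np.linalg.norm(e1-e0))
print('handle',[np.degrees(np.arctan2(*(ray(c,474,156.5,.041)[:2]-ray(c,263,171,.052)[:2])[::-1]))])
t=shot('top','top1.png');t0=pickle.load(open('top0.pkl','rb'))
d=cv2.absdiff(t['pixels'],t0['pixels']).max(2)
for n,(x,y,w,h) in dict(mug=(130,122,55,48),mouse=(132,215,40,60),stapler=(448,140,65,55),tray=(450,230,70,52)).items(): print(n,(d[y:y+h,x:x+w]>60).sum())
```

```text
[0.51283608 0.03642584 0.018     ] 0.03719724692979018
[0.51430366 0.04677073 0.018     ] 0.0367580487955429
[np.float64(-177.5745591406365), np.float64(166.19565227093616)] 16.22978858842734 [np.float64(179.8827978242946), np.float64(160.3742809257849)] 0.01044847590056219
handle [np.float64(16.181395022573728)]
mug 0
mouse 0
stapler 0
tray 32
```

```bash
python3 -c "
from h import *
print(arm.current_time(),arm.current_position()); arm.sign_off()"
```

```text
25.7917 [0.61028735 0.04289421 0.2178213 ]
the job is handed in; nothing more can be done
```

I flipped the pawl to tighten and swung the handle clockwise until the bolt came up snug. I then turned it about 16–19° further, let go and handed in at 25.8 s of the 61 s allowed. `sign_off` gives no verdict, so the result is from my own checks.

**Pawl:** The first push stopped early on force noise. The second wedged the lever tip against the finger and turned the handle about 9° clockwise, still set to undo. The third push, at a smaller radius, flipped it. The final wrist picture shows it on the tightening side.

**Snug point:** The push force rose to about 6–8 N near a handle angle of 32°, against the 10 N you quoted. From there the handle turned about 17° by arm position.

**Washer:** In the pictures its tab moved 10.4 mm (5–20 mm allowed). That is 16.2° by the tab's end position and 19.5° by the tab's direction. The two disagree by about 3°, and both are inside the 8–32° limits.

**Other things on the desk:** The top view showed no change at the mug, mouse or stapler. At the tray 32 pixels changed, probably the arm's shadow, which I did not confirm; the arm stayed well away from it.

**At hand-in:** The gripper was clear, about 0.22 m above the desk. I did not measure the wrench's speed, but nothing was touching it.

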